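# Ring up a can-flower dish at the night stall

### The job

A customer is buying the red can-flower dish: take the hand scanner out of its charging cradle and read the bar code on the red card (only that one), holding the scanner still for at least a second, square to the card, pointed at the middle of the bars, its window about 8 cm away. Touch none of the cards or their stands and leave the dishes and drink cans where they stand, then set the scanner gently back in its cradle, nose down and fully home.

Things in the scene. Friction and masses are not known exactly. Their poses are not given: they have to be found in the camera images.
- scanner: Bar code scanner, a straight wand 153 mm long, 130 to 210 g, standing loose and upright, nose down, in the cradle. Yellow nose 32 x 46 mm (own x, y), 44 mm high; black shoulder 29 x 38 mm up to 62 mm; black handle 26 x 30 mm above. Origin: middle of the window in the nose's flat end; z runs from nose to top end. It looks out along -z and reads by itself when held still, whatever its turn about z.
- scanner_grip (a point): The place to grip: on the handle's centre line, 112 mm from the nose end (41 mm below the top end). Grip the two flat sides, 30 mm apart, that face the scanner's own +y and -y (an orange button stands 2 mm proud on the -x side, 78 mm from the nose end). Axes as the scanner's.
- scanner_spot (a point): The scanner's reading spot (nothing solid, not visible): the point 80 mm straight ahead of the window, at (0, 0, -0.080) in the scanner's frame, where the code should be.
- cradle: Grey charging cradle, fixed, left or right. Base 86 x 100 mm (x, y), 14 mm thick; open cup in its middle, inside 42 x 56 mm (x, y), walls 5 mm, with a black flared lip 65 mm above the base's underside. Origin: centre of the base's underside; z up. The nose stands on the cup's floor, 14 mm above the origin, centred, axes as the cradle's (half a turn about z does as well), 5 mm play each side.
- card_red: White card 60 x 80 mm (x, y), red stripe along its upper edge, black bar code 26 x 55 mm in its middle, on a fixed white slant stand. Origin: centre of the code, on the face, 27 mm above the board. z: straight out of the face, 33 degrees from vertical, leaning towards the robot; x: up the slope; y level. The space before the face is free. The three cards stand in any order.
- card_green: The same, with a green stripe: not to be read.
- card_blue: The same, with a blue stripe: not to be read.
- dish_red: Loose flower-shaped dish folded from a drink can, red petals about an aluminium cup, 94 mm across, 27 mm high, 30 g, behind its card (its centre about 86 mm from the stand's middle). Origin: centre of its underside, z up. Leave alone.
- dish_green: The same, green. Leave alone.
- dish_blue: The same, blue. Leave alone.
- can_yellow: Full yellow drink can, 66 mm across, 116 mm high, upright on the board before the cards. Origin: centre of its underside. Leave alone.
- can_black: The same, black, upright at the right of the board. Leave alone.
- stand_red: The white slant stand that carries the red card; origin: centre of its underside on the board, z up; 60 x 84 mm on the board, 44 mm high at its rear (+x) edge; the card faces its -x side.
- stand_green: The white slant stand that carries the green card; origin: centre of its underside on the board, z up; 60 x 84 mm on the board, 44 mm high at its rear (+x) edge; the card faces its -x side.
- stand_blue: The white slant stand that carries the blue card; origin: centre of its underside on the board, z up; 60 x 84 mm on the board, 44 mm high at its rear (+x) edge; the card faces its -x side.

How it is judged (in metres and radians):
On the way:
1. scanner held still (below 20 mm/s) for 1 s, within 14 degrees of square to the red card, its spot within 20 mm of the code centre along and across the card and 30 mm in distance (x of scanner_spot in the frame of card_red between -0.02 and 0.02 m and y of scanner_spot in the frame of card_red between -0.02 and 0.02 m and z of scanner_spot in the frame of card_red between -0.03 and 0.03 m and angle between the z axis of scanner and the z axis of card_red, either way round below 0.25 rad and linear speed of scanner below 0.02 m/s and angular speed of scanner below 0.2 rad/s), for 1 s.
At the end, for the whole second after the job is handed in: After the red code has been read, the scanner stands at rest, nose down in its cradle: its nose end within 4 mm of the cup's floor and within 10 mm of its middle, upright within 0.1 rad, with the dishes and cans within 20 mm of where they were (x of scanner in the frame of cradle between -0.01 and 0.01 m and y of scanner in the frame of cradle between -0.01 and 0.01 m and z of scanner in the frame of cradle between 0.008 and 0.018 m and angle between scanner's own z axis and vertical below 0.1 rad and linear speed of scanner below 0.01 m/s and distance of each of dish_red, dish_green, dish_blue, can_yellow, can_black from where it was at the start of the episode below 0.02 m); the robot touches nothing.
It fails at once if the green or the blue card is read instead: the scanner lingers on it (below 50 mm/s) as it would on the red one ((x of scanner_spot in the frame of card_green between -0.02 and 0.02 m and y of scanner_spot in the frame of card_green between -0.02 and 0.02 m and z of scanner_spot in the frame of card_green between -0.03 and 0.03 m and angle between the z axis of scanner and the z axis of card_green, either way round below 0.25 rad and linear speed of scanner below 0.05 m/s) or (x of scanner_spot in the frame of card_blue between -0.02 and 0.02 m and y of scanner_spot in the frame of card_blue between -0.02 and 0.02 m and z of scanner_spot in the frame of card_blue between -0.03 and 0.03 m and angle between the z axis of scanner and the z axis of card_blue, either way round below 0.25 rad and linear speed of scanner below 0.05 m/s)).
It fails at once if a card or its stand is touched with more than 1 N (contact force between anything else and stand_red above 1 N or contact force between anything else and stand_green above 1 N or contact force between anything else and stand_blue above 1 N).
It fails at once if a dish or can is moved by more than 20 mm (distance of any of dish_red, dish_green, dish_blue, can_yellow, can_black from where it was at the start of the episode above 0.02 m).
It fails at once if the scanner is dropped or rammed into its cradle: faster than 0.6 m/s within the cup (horizontal distance between scanner and cradle below 0.03 m and z of scanner in the frame of cradle below 0.06 m and linear speed of scanner above 0.6 m/s).
It also fails if it takes over 51 s, if anything falls off the work surface, if the arm or the gripper's body presses on something with over 40 N, if the wrist force passes 120 N, or if a joint passes its speed limit or range.

### The arm

A 6-joint arm with a two-finger parallel gripper is mounted at the origin on the work surface. World frame = base frame: x ahead of the robot, y to its left, z up, the work surface at z = 0. Lengths are in m, angles in degrees, forces in N, time in s.
With the tool pointing down it reaches from about 0.4 to 0.825 m from the base axis. Payload 7 kg.
Tool frame: the origin (TCP) lies midway between the tips of the shut fingers; the grasp point (between the pads) lies 19 mm behind it (r.grip_depth is the distance from the TCP to the grasp point, in m); z points along the fingers, y is the line along which they close (so a half turn about z gives the same grasp; the last joint's range is limited). The gripper opens to 88 mm and grips with 3 to 60 N. Pads are 19 mm wide; open, the fingers measure 130 mm over their backs; the gripper's body (78 mm by 193 mm) begins 47 mm behind the grasp point.
Start: joints at [-57.347, 20.546, 0.682, 0, -70.136, -16.507], TCP at [0.188, -0.648, 0.227] pointing down, gripper open.
Joint ranges: [-176.03, 176.03], [-82.01, 121.73], [-58.28, 71.71], [-173.87, 95.51], [-174.79, -0.11], [-173.66, 173.66]. Speed limits (degrees/s): [136.94, 136.94, 172.46, 180, 180, 180].

### API

Orientations are given as [roll, pitch, yaw] about the fixed x, y, z axes, in that order (R = Rz(yaw) Ry(pitch) Rx(roll)).
In Python, from plant import r, capture, close_job, search_frame, outline_of gives the robot as it stands.
- The arm moves only by the shell command python3 -m creep 'ROWS' [FORCE]. ROWS is JSON, a list of rows, each a list of 7 numbers: the finger opening in mm, from 0 to 87.6, then the shift along the world's x, y, z in units of 25 mm (1.0 is 25 mm), then the turn, a rotation vector about the world's x, y, z in degrees. In form: [[hand, x, y, z, ax, ay, az], ...]. A call has 1 to 8 rows; each row shifts and turns the commanded pose from where the row before left it; what a row does not reach is not made up. A row lasts 1/12 s, in which the tool goes at most 41.7 mm and 7.16 degrees, less where a joint would pass 70% of its speed; a pose out of reach is approached as far as the arm can. A call is refused whole if a number of a shift passes 1 or a number of a turn 7.16, either way. A call with a gripper value outside its range is refused whole. The fingers move at their own pace and stop on an object; FORCE is the grip in N (left out, the last holds). Time passes only in rows, so rows that do not move let the fingers close. It gives the time, the measured TCP pose, the force, the opening and the grip force at its end, in the units of the state.
- r.get_state(): the state, without advancing time (a new reading comes with each control period).
- capture(name): name is "side" or "top" or "wrist"; returns a dict with "frame" (420x560x3 uint8, red, green, blue), "K" (3x3 intrinsics, pixels), "origin" and "rotation" of the camera in the world. Camera axes: x right, y down, z forward; pixel columns grow to the right and rows downward; lengths in m; the calibration is good to about 2 mm. A picture is of the moment at which its call begins. There is no depth.
- close_job(): hands the job in; it is judged then, once.
Trained networks look in a picture, given as the dict that the camera call returned (one of the last four; its "shot" number tells which), for a name from the list of things; names that differ only in an ending like _2 or _b are one class to them, and where a whole thing is asked for, a point or a joint stands for the part that bears it (a point fixed in the world has none). Each returns a list of dicts, best first, with "conf" (0 to 1); they miss things now and then, are a little off and sometimes report something else, mostly with a low value. They report only what shows in the picture. A call takes as long as a camera call.
- search_frame(picture, target): "bbox" ([left, top, right, bottom] in pixels, round what is visible of it).
- outline_of(picture, target): "region" (420x560 bool, what is visible of it) and "bbox" ([left, top, right, bottom] in pixels, round what is visible of it).
The state is a dict: "time_s": time; "joints": joint angles; "qd": joint speeds; "joint_torque": joint torques, N m; "tcp_pos": TCP position; "eef_rot": TCP orientation; "contact_force": force on the tool from outside, world axes, zero at the start; "moment": the same for the moment, N m; "gripper_width": finger opening in m; "gripper_force": force on a finger pad.
Only numpy, scipy, OpenCV 4.12 (cv2) and the standard library are available. Lean on these libraries where they do the work, as an engineer would, in place of code of your own. Each camera call takes 0.05 s, during which the arm holds its last target. There are 200 camera calls.

## Working session

There is one attempt and no reset: what is moved stays moved. The work goes in short steps, Python scripts to look and compute and a shell command to move; the robot and the scene stay as the last step left them, time stands still between calls to the robot, and variables do not carry over. Pictures are saved under pics/ and viewed, at most 10 in all, crops included, and the job is handed in when it is done.

```bash
mkdir -p pics; ls; python3 - <<'E'
from plant import r,capture,search_frame
import cv2,pickle
for n in ["side","top"]:
    p=capture(n); cv2.imwrite(f"pics/{n}0.png",p["frame"][:,:,::-1]); pickle.dump(p,open(n+"0.pkl","wb"))
    print(n,p["origin"],p["rotation"],p["K"])
    for t in ["scanner","cradle","card_red","card_green","card_blue","can_yellow","can_black","dish_red"]:
        print(t,[(d["bbox"],round(d["conf"],2)) for d in search_frame(p,t)[:2]])
print(r.get_state())
E
```

```text
pics
side [0.23144803 0.6653763  1.05131056] [-140.25792016   -0.24859017 -152.51790378] [[538.27908301   0.         282.0525483 ]
 [  0.         538.27908301 210.61766453]
 [  0.           0.           1.        ]]
scanner [([370.9, 140.2, 393.5, 190.2], 0.64)]
cradle [([353.3, 170.8, 400.1, 208.4], 0.89)]
card_red [([204.4, 208.2, 246.8, 242.8], 0.74)]
card_green [([275.4, 164.5, 302.6, 193.6], 0.73)]
card_blue [([201.5, 277.6, 232.9, 314.3], 0.82)]
can_yellow [([320.8, 227.3, 354.5, 278.4], 0.92)]
can_black [([372.6, 139.5, 393.3, 188.6], 0.33), ([208.3, 206.6, 250.1, 247.5], 0.27)]
dish_red [([185.7, 192.7, 224.9, 224.1], 0.94), ([324.8, 100.4, 351.1, 145.9], 0.57)]
top [ 0.45671716 -0.04749878  1.31974506] [-172.50188328   -0.22082541  -89.30045659] [[526.27438295   0.         277.99953305]
 [  0.         526.27438295 203.30139575]
 [  0.           0.           1.        ]]
scanner [([364.7, 275.1, 389.0, 291.8], 0.71), ([247.9, 117.5, 283.8, 154.0], 0.35)]
cradle [([347.8, 257.7, 393.2, 303.7], 0.64), ([244.0, 114.5, 284.3, 154.9], 0.54)]
card_red [([407.5, 190.3, 446.6, 224.5]
[... 314 characters left out ...]
 154.5], 0.78)]
{'time_s': 0.9, 'joints': array([-5.73484578e+01,  2.05448015e+01,  6.82481435e-01, -2.10293145e-03,
       -7.01348130e+01, -1.65068027e+01]), 'qd': array([-0.07284694,  0.01176973,  0.04370598,  0.03692275, -0.03386828,
        0.0093699 ]), 'joint_torque': array([ 1.62666220e-04, -5.82358003e+01,  2.93298590e+01,  7.00243816e+00,
        1.26948149e-02, -1.05740918e-05]), 'tcp_pos': array([ 0.18768453, -0.64836473,  0.22657621]), 'eef_rot': array([-1.79997813e+02,  2.71088549e-03, -1.63855975e+02]), 'contact_force': array([0.02764506, 0.44760893, 0.40043589]), 'moment': array([-0.0055091, -0.0032073,  0.0401027]), 'gripper_force': 0.0, 'gripper_width': 0.08781050422959971}
```

View pics/top0.png

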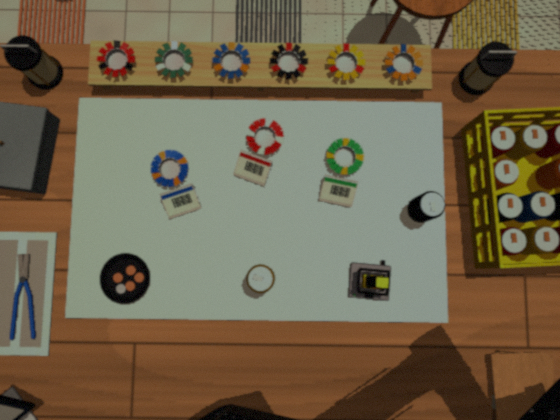

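View pics/side0.png

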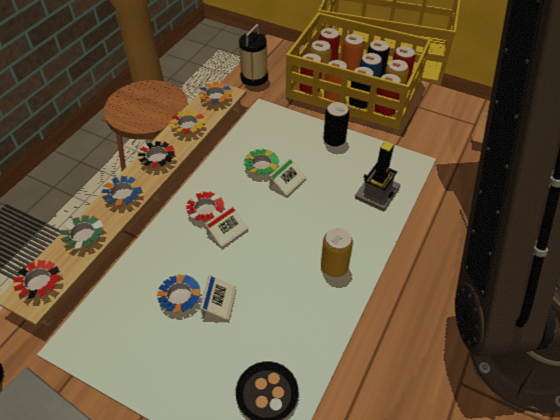

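```bash
cat > h.py <<'E'
import numpy as np,cv2,pickle
from scipy.spatial.transform import Rotation as R
def rot(p):
    a=np.array(p["rotation"]); return a if a.shape==(3,3) else R.from_euler("xyz",a,degrees=True).as_matrix()
def back(p,uv,z):
    uv=np.atleast_2d(uv); d=np.c_[uv,np.ones(len(uv))]@np.linalg.inv(p["K"]).T@rot(p).T
    o=p["origin"]; return o+d*((z-o[2])/d[:,2])[:,None]
def proj(p,X):
    c=(np.atleast_2d(X)-p["origin"])@rot(p)@p["K"].T; return c[:,:2]/c[:,2:]
def ray2(p,q,uv,uw):
    A=[];b=[]
    for k,u in((p,uv),(q,uw)):
        d=rot(k)@np.linalg.inv(k["K"])@[*u,1]; d/=np.linalg.norm(d); M=np.eye(3)-np.outer(d,d); A.append(M); b.append(M@k["origin"])
    return np.linalg.lstsq(np.vstack(A),np.hstack(b),rcond=None)[0]
E
python3 - <<'E'
from h import *
from plant import r,capture,outline_of
P={n:capture(n) for n in("top","side")}
bx={"top":{"red":(234,155,270,186),"green":(320,176,358,206),"blue":(159,183,200,220)},"side":{"red":(204,206,249,246),"green":(270,160,305,195),"blue":(200,276,238,322)}}
for c in("red","green","blue"):
    cs=[]
    for n in P:
        x0,y0,x1,y1=bx[n][c]; g=P[n]["frame"][y0:y1,x0:x1].astype(int)
        m=((g.max(2)<95)&(g.max(2)-g.min(2)<45)).astype(np.uint8); m=cv2.morphologyEx(m,cv2.MORPH_CLOSE,np.ones((5,5)))
        k,l,s,ce=cv2.connectedComponentsWithStats(m); i=1+s[1:,4].argmax()
        pts=np.argwhere(l==i)[:,::-1].astype(np.float32)+[x0,y0]; rect=cv2.minAreaRect(pts.astype(np.float32))
        uv=np.array(rect[0]); cs.append(uv); W=back(P[n],cv2.boxPoints(rect),.027)[:,:2]
        print(c,n,s[i,4],uv,back(P[n],uv,.027).round(4),"box",W.round(3).tolist())
    print("  tri",ray2(P["top"],P["side"],*cs).round(4))
for t in("cradle","scanner","can_yellow","can_black","dish_red","dish_green","dish_blue"):
    for n in P:
        o=outline_of(P[n],t)
        if o:
            m=o[0]["region"].astype(np.uint8); pts=np.argwhere(m)[:,::-1].astype(np.float32); rc=cv2.minAreaRect(pts)
            print(t,n,round(o[0]["conf"],2),o[0]["bbox"],back(P[n],rc[0],.014).round(3)[0])
# wireframe on crops
def crop(n,x0,y0,x1,y1,s): return cv2.resize(P[n]["frame"][y0:y1,x0:x1,::-1],None,fx=s,fy=s,interpolation=cv2.INTER_CUBIC)
a=crop("top",335,245,405,315,6);b=crop("side",340,130,410,220,5)
a=cv2.copyMakeBorder(a,0,450-a.shape[0],0,0,0); b=b[:450]
cv2.imwrite("pics/crop1.png",np.hstack([a,b]))
E
```

```text
red top 149 [253.78831482 167.83210754] [[0.7156 0.0112 0.027 ]] box [[0.713, 0.036], [0.733, 0.029], [0.719, -0.013], [0.698, -0.006]]
red side 156 [227.60270691 224.51622009] [[0.7171 0.0078 0.027 ]] box [[0.736, 0.022], [0.723, -0.021], [0.698, -0.006], [0.711, 0.036]]
  tri [0.7146 0.011  0.0319]
green top 152 [339.65383911 190.73075867] [[ 0.6604 -0.2033  0.027 ]] box [[0.654, -0.18], [0.675, -0.184], [0.667, -0.227], [0.646, -0.223]]
green side 108 [288.25003052 174.75001526] [[ 0.6626 -0.2082  0.027 ]] box [[0.678, -0.193], [0.671, -0.236], [0.647, -0.223], [0.654, -0.182]]
  tri [ 0.6595 -0.2024  0.0338]
blue top 168 [181.05000305 198.6499939 ] [[0.6355 0.19   0.027 ]] box [[0.642, 0.216], [0.657, 0.174], [0.629, 0.164], [0.614, 0.206]]
blue side 185 [218.26473999 294.94119263] [[0.6334 0.1855 0.027 ]] box [[0.637, 0.21], [0.653, 0.165], [0.63, 0.161], [0.615, 0.205]]
  tri [0.6331 0.1884 0.0321]
cradle top 0.7 [348.9, 260.5, 391.3, 303.1] [ 0.443 -0.276  0.014]
cradle side 0.85 [354.1, 164.8, 403.4, 207.2] [ 0.439 -0.294  0.014]
scanner top 0.57 [360.8, 276.1, 388.1, 287.4] [ 0.437 -0.288  0.014]
scanner side 0.8 [371.5, 139.9, 393.6, 187.0] [ 0.456 -0.376  0.014]
can_yellow top 0.91 [245.2, 267.7, 275.2, 294.3] [ 0.442 -0.009  0.014]
can_yellow side 0.84 [321.4, 228.6, 352.4, 280.5] [ 0.454 -0.049  0.014]
can_black top 0.97 [408.2, 192.7, 446.5, 224.0] [ 0.624 -0.418  0.014]
can_black side 0.93 [323.5, 102.4, 351.2, 143.6] [ 0.635 -0.463  0.014]
dish_red top 0.68 [247.3, 115.6, 282.4, 152.2] [ 0.8   -0.011  0.014]
dish_red side 0.88 [186.6, 193.5, 226.8, 223.4] [ 0.805 -0.025  0.014]
dish_green top 0.96 [325.6, 138.6, 365.3, 171.6] [ 0.752 -0.216  0.014]
dish_green side 0.98 [243.1, 150.3, 282.0, 175.1] [ 0.754 -0.232  0.014]
dish_blue top 0.93 [151.1, 146.4, 187.6, 181.3] [0.714 0.226 0.014]
dish_blue side 0.73 [157.0, 273.5, 199.9, 312.7] [0.718 0.216 0.014]
```

View pics/crop1.png

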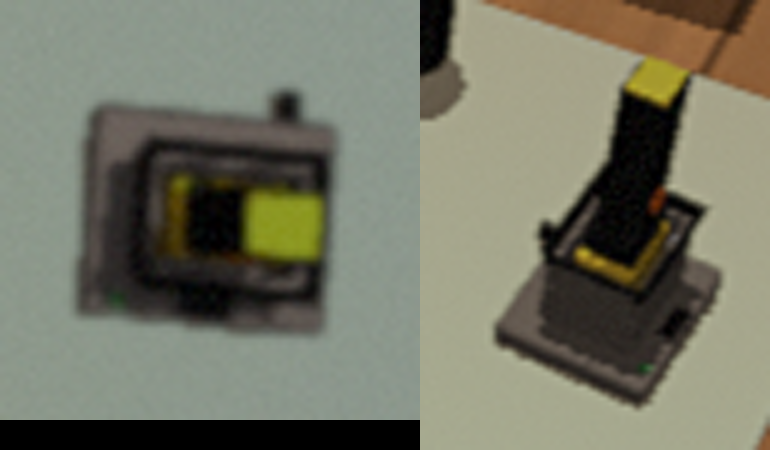

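```bash
python3 - <<'E'
from h import *
P={n:pickle.load(open(n+"0.pkl","rb")) for n in("top","side")}
c=np.array([(97,103),(335,125),(325,330),(78,312)])/6+[335,245]
W=back(P["top"],c,.014)[:,:2];print(W.round(4),W.mean(0))
for a,b in((0,1),(3,2),(0,3),(1,2)): d=W[a]-W[b]; print(np.linalg.norm(d).round(4),np.degrees(np.arctan2(d[1],d[0])))
print("top tri",ray2(P["top"],P["side"],(382.3,282.8),(387.2,146.4)), back(P["top"],(382.3,282.8),.167),back(P["side"],(387.2,146.4),.167))
E
```

```text
[[ 0.4844 -0.2328]
 [ 0.4766 -0.3306]
 [ 0.3936 -0.3252]
 [ 0.3996 -0.2245]] [ 0.4385714 -0.2782452]
0.0981 85.44823228825607
0.1009 86.5786404526121
0.0852 -5.558467297463594
0.0832 -3.712730697261526
top tri [ 0.43737651 -0.27785448  0.1695611 ] [[ 0.43754416 -0.27830379  0.167     ]] [[ 0.43776768 -0.2806714   0.167     ]]
```

```bash
python3 -m creep '[[87,0.8,1,0,0,0,-7],[87,0.8,1,0,0,0,-7],[87,0.8,1,0,0,0,-7],[87,0.8,1,0,0,0,0],[87,0.8,1,0,0,0,0],[87,0.8,1,0,0,0,0],[87,0.8,1,0,0,0,0],[87,0.8,1,0,0,0,0]]'
```

```text
time_s: 2.37
tcp_pos: [0.3484, -0.4471, 0.2268]
eef_rot: [-180.0, 0.0, 175.1]
contact_force: [0.1, -0.9, -0.3]
gripper_width: 0.087
gripper_force: 0.0
```

```bash
python3 -m creep '[[87,0.51,0.97,0,0,0,0],[87,0.51,0.97,0,0,0,0],[87,0.51,0.97,0,0,0,0],[87,0.51,0.97,0,0,0,0],[87,0.51,0.97,0,0,0,0],[87,0.51,0.97,0,0,0,0],[87,0.51,0.95,0,0,0,0],[87,0,0,0,0,0,0]]'; python3 - <<'E'
from h import *
from plant import r,capture
p=capture("wrist");cv2.imwrite("pics/w1.png",p["frame"][:,:,::-1]);pickle.dump(p,open("w1.pkl","wb"));print(p["origin"],p["rotation"],proj(p,[.438,-.278,.167]),r.get_state()["tcp_pos"])
E
```

```text
time_s: 3.03
tcp_pos: [0.4387, -0.2763, 0.227]
eef_rot: [180.0, 0.1, 175.3]
contact_force: [-0.8, -0.6, 0.7]
gripper_width: 0.087
gripper_force: 0.0
[ 0.3574095  -0.26940385  0.38575776] [1.62768117e+02 3.36584345e-02 8.52597339e+01] [[275.01977638 231.81510451]] [ 0.43793917 -0.27749071  0.22688295]
```

View pics/w1.png

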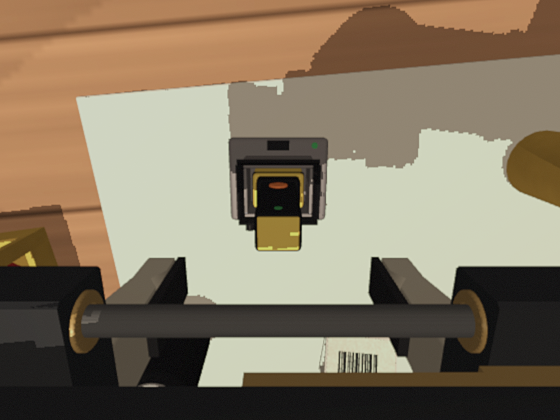

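```bash
python3 -m creep '[[87,0,0,-1,0,0,0],[87,0,0,-1,0,0,0],[87,0,0,-1,0,0,0],[87,0,0,-1,0,0,0],[87,0,0,-0.8,0,0,0],[87,0,0,0,0,0,0],[60,0,0,0,0,0,0],[34,0,0,0,0,0,0]]' 25; python3 -m creep '[[20,0,0,0,0,0,0],[10,0,0,0,0,0,0],[10,0,0,0,0,0,0],[10,0,0,0,0,0,0],[10,0,0,0,0,0,0],[10,0,0,0,0,0,0]]' 25
```

```text
time_s: 3.75
tcp_pos: [0.4376, -0.2798, 0.1078]
eef_rot: [-180.0, 0.1, 175.1]
contact_force: [0.4, -0.5, -0.1]
gripper_width: 0.0788
gripper_force: 0.0
time_s: 4.25
tcp_pos: [0.437, -0.2791, 0.1068]
eef_rot: [-180.0, 0.0, 175.2]
contact_force: [-0.2, -0.9, -0.2]
gripper_width: 0.0396
gripper_force: 0.0
```

```bash
python3 -m creep '[[10,0,0,0,0,0,0],[10,0,0,0,0,0,0],[10,0,0,0,0,0,0],[10,0,0,0,0,0,0],[10,0,0,0,0,0,0]]' 35; python3 -m creep '[[10,0,0,0.4,0,0,0],[10,0,0,0.8,0,0,0],[10,0,0,1,0,0,0],[10,0,0,1,0,0,0],[10,0,0,1,0,0,0],[10,0,0,1,0,0,0],[10,0,0,0.8,0,0,0],[10,0,0,0,0,0,0]]'
```

```text
time_s: 4.67
tcp_pos: [0.4368, -0.279, 0.1063]
eef_rot: [180.0, -0.0, 175.1]
contact_force: [0.0, 0.1, -1.2]
gripper_width: 0.0302
gripper_force: 35.0
time_s: 5.33
tcp_pos: [0.4387, -0.2801, 0.2621]
eef_rot: [-179.9, 0.4, 175.2]
contact_force: [0.3, -0.8, -0.6]
gripper_width: 0.0299
gripper_force: 35.0
```

```bash
python3 -m creep '[[10,0.58,0.98,0,0,0,0],[10,0.58,0.98,0,0,0,0],[10,0.58,0.98,0,0,0,0],[10,0.58,0.98,0,0,0,0],[10,0.58,0.98,0,0,0,0],[10,0.58,0.98,0,0,0,0],[10,0.58,0.98,0,0,0,0],[10,0.58,0.98,0,0,0,0]]'; python3 -m creep '[[10,0.58,0.98,0,-1.92,-6.3,0],[10,0.58,0.98,0,-1.92,-6.3,0],[10,0.58,0.98,0,-1.92,-6.3,0],[10,0.58,0.98,0,-1.92,-6.3,0],[10,0.5,0.9,0,-1.92,-6.3,0],[10,0,0,0,0,0,0],[10,0,0,0,0,0,0]]'
python3 - <<'E'
from h import *
from plant import r
s=r.get_state();M=R.from_euler("xyz",s["eef_rot"],degrees=True).as_matrix();print(s["tcp_pos"],s["joints"].round(1),-M[:,2],"spot",s["tcp_pos"]+M[:,2]*.173)
E
```

```text
time_s: 6.0
tcp_pos: [0.5531, -0.0818, 0.2568]
eef_rot: [180.0, -0.0, 175.1]
contact_force: [0.2, 0.4, -1.1]
gripper_width: 0.03
gripper_force: 35.0
time_s: 6.58
tcp_pos: [0.6162, 0.0121, 0.2582]
eef_rot: [-172.6, 27.8, 176.5]
contact_force: [-0.5, -0.3, -1.4]
gripper_width: 0.03
gripper_force: 35.0
[0.61616429 0.01205178 0.25815551] [  28.8   -0.5  -40.9   37.8  -35.5 -152.7] [-0.45424382  0.15718087  0.87690178] spot [ 0.69474847 -0.01514051  0.1064515 ]
```

```bash
python3 -m creep '[[10,0.2,0.5,0,-0.2,-2.2,0.3],[10,0.2,0.5,-0.5,-0.2,-2.1,0.3],[10,0,0,-0.6,0,0,0],[10,0,0,-0.6,0,0,0],[10,0,0,-0.6,0,0,0],[10,0,0,0,0,0,0]]'
python3 - <<'E'
from h import *
from plant import r,capture
s=r.get_state();M=R.from_euler("xyz",s["eef_rot"],degrees=True).as_matrix();print(s["tcp_pos"],s["joints"].round(1),-M[:,2],"spot",s["tcp_pos"]+M[:,2]*.173)
ims=[]
for n in("side","wrist"):
    p=capture(n);f=p["frame"][:,:,::-1].copy();t=s["tcp_pos"]
    if n=="side": f=cv2.resize(f[120:300,130:370],(560,420),interpolation=cv2.INTER_CUBIC)
    ims.append(cv2.resize(f,(400,300)))
    pickle.dump(p,open(n+"2.pkl","wb"))
cv2.imwrite("pics/read.png",np.hstack(ims))
E
```

```text
time_s: 7.08
tcp_pos: [0.6294, 0.033, 0.2092]
eef_rot: [-172.7, 31.2, 177.0]
contact_force: [0.4, -1.0, -1.5]
gripper_width: 0.0298
gripper_force: 35.0
[0.62942991 0.03297937 0.20921219] [  23.6    2.4  -50.7   61.4  -23.1 -173.4] [-0.50609987  0.15411959  0.848593  ] spot [0.71698519 0.00631668 0.06240561]
```

View pics/read.png

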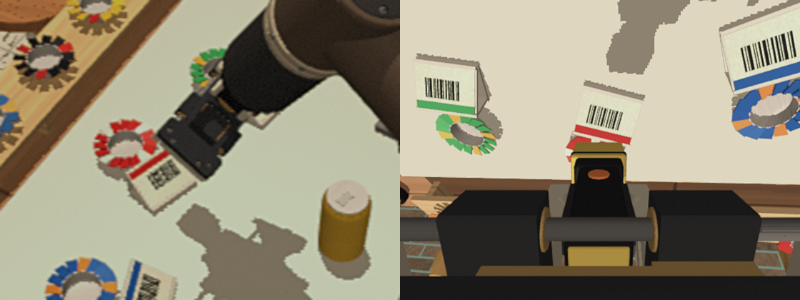

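```bash
python3 -m creep '[[10,0,0,0,3.5,-1.1,-5.9],[10,0,0,0,3.5,-1.1,-5.9],[10,0,0,0,3.5,-1.1,-5.9],[10,0,0,0,3.5,-1.1,-5.9],[10,0,0,0,3.5,-1.1,-5.9],[10,0,0,0,0,0,0],[10,0,0,0,0,0,0]]'
cat > s.py <<'E'
from h import *
from plant import r
s=r.get_state();M=R.from_euler("xyz",s["eef_rot"],degrees=True).as_matrix();n=-M[:,2];S=s["tcp_pos"]-n*.173
c=np.array([.716,.010,.027]);T=np.array([-.521,.159,.839]);v=np.cross(n,T)
print(s["joints"].round(1),"n",n.round(3),"spot",S.round(4),"turn",np.degrees(v).round(1),"dTCP units",((c+.173*T-s["tcp_pos"])/.025).round(2))
E
python3 s.py
```

```text
time_s: 7.77
tcp_pos: [0.6443, 0.0071, 0.2509]
eef_rot: [166.6, 24.0, 140.5]
contact_force: [0.1, 0.5, -2.6]
gripper_width: 0.0296
gripper_force: 35.0
[  24.9    2.   -36.1   28.9  -32.  -173.5] n [-0.453  0.072  0.888] spot [ 0.7228 -0.0054  0.0972] turn [-4.6 -4.7 -2. ] dTCP units [-0.74  1.22 -3.15]
```

```bash
python3 -m creep '[[10,0,0,0,-3.3,0.8,6.2],[10,0,0,0,-3.3,0.8,6.2],[10,0,0,0,-3.3,0.8,6.2],[10,0,0,0,-3.3,0.8,6.2],[10,0,0,0,-3.3,0.8,6.2],[10,0,0,0,-3.3,0.8,6.2],[10,0,0,0,-3.3,0.8,6.2],[10,0,0,0,0,0,0]]';python3 s.py
```

```text
time_s: 8.43
tcp_pos: [0.6431, 0.007, 0.2489]
eef_rot: [-167.7, 23.3, -164.6]
contact_force: [-1.1, 0.5, -2.4]
gripper_width: 0.03
gripper_force: 35.0
[  25.7    2.9  -35.1   29.2  -34.8 -124.5] n [-0.428  0.103  0.898] spot [ 0.7172 -0.0108  0.0935] turn [-3.3 -6.2 -0.8] dTCP units [-0.69  1.22 -3.07]
```

```bash
python3 -m creep '[[10,0,0,0,-3.3,0.8,6.2],[10,0,0,0,-3.3,0.8,6.2],[10,-0.25,0.4,0,-1.6,-3.1,-0.4],[10,-0.25,0.4,0,-1.6,-3.1,-0.4],[10,-0.2,0.4,0,0,0,0],[10,0,0,0,0,0,0]]';python3 s.py
```

```text
time_s: 8.93
tcp_pos: [0.6263, 0.0336, 0.249]
eef_rot: [-156.3, 22.7, -149.3]
contact_force: [-0.3, -0.7, -1.6]
gripper_width: 0.03
gripper_force: 35.0
[ 2.840e+01 -1.000e-01 -4.630e+01  5.070e+01 -3.000e+01 -1.342e+02] n [-0.509  0.165  0.845] spot [0.7144 0.005  0.1029] turn [ 0.2 -0.7  0.3] dTCP units [-0.02  0.16 -3.07]
```

```bash
python3 -m creep '[[10,0,0.1,-0.5,0,-0.7,0],[10,0,0.05,-0.5,0,0,0],[10,0,0,-0.5,0,0,0],[10,0,0,-0.5,0,0,0],[10,0,0,-0.5,0,0,0],[10,0,0,0,0,0,0]]';python3 s.py
```

```text
time_s: 9.43
tcp_pos: [0.627, 0.0365, 0.1848]
eef_rot: [-156.0, 23.2, -149.2]
contact_force: [-0.4, -1.4, -1.8]
gripper_width: 0.0297
gripper_force: 35.0
[  17.6    3.7  -54.8   79.   -18.7 -155.7] n [-0.517  0.165  0.84 ] spot [0.7165 0.0079 0.0395] turn [ 0.3 -0.2  0.2] dTCP units [-0.05  0.04 -0.51]
```

```bash
python3 -m creep '[[10,0,0,-0.2,0,0,0],[10,0,0,-0.2,0,0,0],[10,0,0,0,0,0,0],[10,0,0,0,0,0,0]]';python3 s.py
python3 - <<'E'
from h import *
from plant import r,capture
ims=[]
for n in("side","wrist"):
    p=capture(n);f=p["frame"][:,:,::-1].copy()
    for t in(.02,.04,.06,.08): 
        u=proj(p,np.array([.716,.010,.027])+t*np.array([-.521,.159,.839]))[0]; cv2.circle(f,(int(u[0]),int(u[1])),1,(255,0,255),-1)
    if n=="side": f=f[150:270,170:330]
    ims.append(cv2.resize(f,(400,300),interpolation=cv2.INTER_CUBIC))
cv2.imwrite("pics/read2.png",np.hstack(ims))
E
```

```text
time_s: 9.77
tcp_pos: [0.6286, 0.0361, 0.1781]
eef_rot: [-155.9, 23.4, -149.2]
contact_force: [0.9, 0.6, -1.6]
gripper_width: 0.0297
gripper_force: 35.0
[  15.     4.2  -55.5   85.1  -17.2 -159.7] n [-0.52   0.165  0.838] spot [0.7186 0.0075 0.0332] turn [0.3 0.  0.2] dTCP units [-0.11  0.06 -0.24]
```

View pics/read2.png

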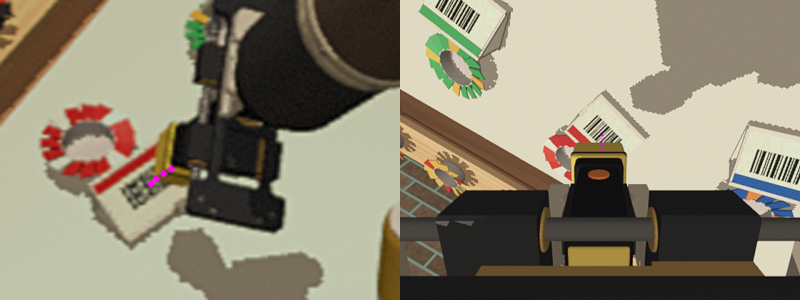

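```bash
python3 -m creep '[[10,-0.1,0.05,-0.1,0,0,0],[10,0,0,0,0,0,0],[10,0,0,0,0,0,0],[10,0,0,0,0,0,0],[10,0,0,0,0,0,0],[10,0,0,0,0,0,0],[10,0,0,0,0,0,0],[10,0,0,0,0,0,0]]';python3 s.py;python3 -m creep '[[10,0,0,0,0,0,0],[10,0,0,0,0,0,0],[10,0,0,0,0,0,0],[10,0,0,0,0,0,0],[10,0,0,0,0,0,0],[10,0,0,0,0,0,0],[10,0,0,0,0,0,0],[10,0,0,0,0,0,0]]';python3 -m creep '[[10,0,0,0,0,0,0],[10,0,0,0,0,0,0],[10,0,0,0,0,0,0],[10,0,0,0,0,0,0],[10,0,0,0,0,0,0],[10,0,0,0,0,0,0],[10,0,0,0,0,0,0],[10,0,0,0,0,0,0]]'; python3 s.py
python3 -c "
from plant import r;print(r.get_state()['qd'])"
```

```text
time_s: 10.53
tcp_pos: [0.6256, 0.0381, 0.175]
eef_rot: [-155.9, 23.4, -149.1]
contact_force: [-0.7, -0.4, -2.1]
gripper_width: 0.0296
gripper_force: 35.0
[  14.5    4.2  -56.    86.9  -16.9 -161.1] n [-0.52   0.165  0.838] spot [0.7156 0.0096 0.03  ] turn [ 0.3 -0.   0.2] dTCP units [ 0.01 -0.02 -0.11]
time_s: 11.2
tcp_pos: [0.6256, 0.0381, 0.1749]
eef_rot: [-155.9, 23.4, -149.1]
contact_force: [0.2, -0.2, -1.4]
gripper_width: 0.0298
gripper_force: 35.0
time_s: 11.87
tcp_pos: [0.6256, 0.0381, 0.175]
eef_rot: [-155.9, 23.4, -149.1]
contact_force: [0.4, -0.1, -1.5]
gripper_width: 0.0295
gripper_force: 35.0
[  14.5    4.2  -56.    86.9  -16.8 -161.1] n [-0.52   0.165  0.838] spot [0.7156 0.0096 0.03  ] turn [ 0.3 -0.   0.2] dTCP units [ 0.01 -0.02 -0.11]
[ 0.02234995  0.02677374  0.04631386 -0.09824228 -0.00490287  0.06087979]
```

```bash
python3 -m creep '[[10,-0.1,0,0.3,0,0,0],[10,-0.2,0,0.5,0,0,0],[10,-0.2,0,0.6,0,0,0],[10,-0.2,0,0.6,0,0,0],[10,-0.2,0,0.6,0,0,0],[10,-0.2,0,0.6,0,0,0],[10,0,0,0.6,0,0,0],[10,0,0,0,0,0,0]]'
cat > s2.py <<'E'
from h import *
from plant import r
s=r.get_state();Rm=R.from_euler("xyz",s["eef_rot"],degrees=True)
G=R.from_euler("xyz",[180,0,175.2],degrees=True)
n=-Rm.as_matrix()[:,2]; a=np.cross(n,[0,0,1]); a*=np.degrees(np.arcsin(np.linalg.norm(a)))/max(np.linalg.norm(a),1e-9)
print(s["tcp_pos"].round(4),s["joints"].round(1),"untilt",a.round(1),"full turn",np.degrees((G*Rm.inv()).as_rotvec()).round(2),"dTCP",((np.array([.437,-.279,.262])-s["tcp_pos"])/.025).round(2))
E
python3 s2.py
```

```text
time_s: 12.53
tcp_pos: [0.599, 0.0394, 0.2735]
eef_rot: [-155.9, 23.6, -149.1]
contact_force: [0.8, 1.0, -0.4]
gripper_width: 0.0296
gripper_force: 35.0
[0.599  0.0394 0.2735] [  32.1   -4.3  -46.9   48.1  -33.9 -133.9] untilt [ 9.8 31.8 -0. ] full turn [ 18.06  28.37 -29.76] dTCP [ -6.48 -12.74  -0.46]
```

Untilt and turn together (7 rows), in place, then translate.

```bash
python3 -m creep '[[10,0,0,0,2.6,4.05,-4.25],[10,0,0,0,2.6,4.05,-4.25],[10,0,0,0,2.6,4.05,-4.25],[10,0,0,0,2.6,4.05,-4.25],[10,0,0,0,2.6,4.05,-4.25],[10,0,0,0,2.6,4.05,-4.25],[10,0,0,0,2.4,4.05,-4.25],[10,0,0,0,0,0,0]]';python3 s2.py
```

```text
time_s: 13.2
tcp_pos: [0.6009, 0.0362, 0.2689]
eef_rot: [-179.6, -0.0, 175.2]
contact_force: [1.8, 0.3, -0.9]
gripper_width: 0.03
gripper_force: 35.0
[0.6009 0.0362 0.2689] [  22.2   12.4   -5.3    0.4  -72.6 -117.1] untilt [ 0.4 -0.1  0. ] full turn [ 0.4  -0.08 -0.02] dTCP [ -6.56 -12.61  -0.28]
```

```bash
python3 -m creep '[[10,-0.5,-0.9,0,0.4,0,0],[10,-0.5,-0.96,0,0,0,0],[10,-0.5,-0.96,0,0,0,0],[10,-0.5,-0.96,0,0,0,0],[10,-0.5,-0.96,0,0,0,0],[10,-0.5,-0.96,0,0,0,0],[10,-0.5,-0.96,0,0,0,0],[10,-0.5,-0.96,0,0,0,0]]';python3 -m creep '[[10,-0.5,-0.96,0,0,0,0],[10,-0.5,-0.96,0,0,0,0],[10,-0.5,-0.96,0,0,0,0],[10,-0.5,-0.96,0,0,0,0],[10,-0.5,-0.96,0,0,0,0],[10,0,0,0,0,0,0],[10,0,0,0,0,0,0]]';python3 s2.py
```

```text
time_s: 13.87
tcp_pos: [0.4975, -0.1551, 0.2698]
eef_rot: [-179.9, 0.2, 175.6]
contact_force: [0.1, -0.1, -1.3]
gripper_width: 0.0298
gripper_force: 35.0
time_s: 14.45
tcp_pos: [0.4349, -0.2748, 0.2698]
eef_rot: [-179.9, 0.2, 175.5]
contact_force: [0.2, 0.9, -1.8]
gripper_width: 0.0299
gripper_force: 35.0
[ 0.4349 -0.2748  0.2698] [-10.3   3.6 -15.5   0.1 -70.7 -84.3] untilt [ 0.1  0.2 -0. ] full turn [ 0.14  0.17 -0.27] dTCP [ 0.08 -0.17 -0.31]
```

```bash
python3 -m creep '[[10,0.08,-0.17,-0.6,0.1,0.2,-0.3],[10,0,0,-0.6,0,0,0],[10,0,0,-0.6,0,0,0],[10,0,0,-0.6,0,0,0],[10,0,0,-0.6,0,0,0],[10,0,0,-0.6,0,0,0],[10,0,0,0,0,0,0],[10,0,0,0,0,0,0]]';python3 s2.py
python3 - <<'E'
from h import *
from plant import r,capture
ims=[]
for n in("side","wrist"):
    p=capture(n);f=p["frame"][:,:,::-1].copy()
    f=f[120:225,320:460] if n=="side" else f[60:360,80:480]
    ims.append(cv2.resize(f,(400,300),interpolation=cv2.INTER_CUBIC))
cv2.imwrite("pics/ins.png",np.hstack(ims))
E
```

```text
time_s: 15.12
tcp_pos: [0.4379, -0.2772, 0.1799]
eef_rot: [180.0, -0.1, 175.4]
contact_force: [0.8, 0.0, -2.1]
gripper_width: 0.0298
gripper_force: 35.0
[ 0.4379 -0.2772  0.1799] [-10.6   8.  -22.7  -0.  -59.4 -84. ] untilt [-0.  -0.1  0. ] full turn [-0.02 -0.1  -0.19] dTCP [-0.04 -0.07  3.29]
```

View pics/ins.png

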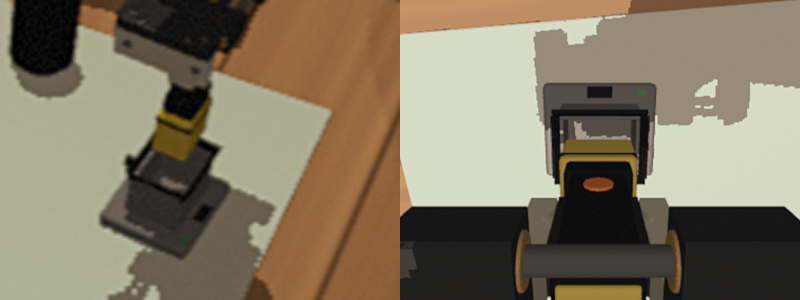

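```bash
python3 -m creep '[[10,-0.03,-0.06,-0.3,0,0.1,0],[10,0,0,-0.3,0,0,0],[10,0,0,-0.3,0,0,0],[10,0,0,-0.3,0,0,0],[10,0,0,-0.3,0,0,0],[10,0,0,-0.3,0,0,0],[10,0,0,-0.3,0,0,0],[10,0,0,0,0,0,0]]';python3 -m creep '[[10,0,0,-0.2,0,0,0],[10,0,0,-0.2,0,0,0],[10,0,0,-0.2,0,0,0],[10,0,0,-0.1,0,0,0],[10,0,0,0,0,0,0],[10,0,0,0,0,0,0]]';python3 s2.py
```

```text
time_s: 15.88
tcp_pos: [0.4365, -0.2787, 0.126]
eef_rot: [179.9, -0.3, 175.3]
contact_force: [-1.5, 0.7, -0.9]
gripper_width: 0.0297
gripper_force: 35.0
time_s: 16.38
tcp_pos: [0.4374, -0.2791, 0.1104]
eef_rot: [180.0, -0.1, 175.3]
contact_force: [0.3, -0.1, -1.3]
gripper_width: 0.0298
gripper_force: 35.0
[ 0.4374 -0.2791  0.1104] [-10.9  12.3 -27.7  -0.  -50.1 -83.8] untilt [-0.  -0.1  0. ] full turn [-0.04 -0.11 -0.14] dTCP [-0.02  0.    6.07]
```

```bash
python3 -m creep '[[10,0,0,-0.05,0,0,0],[10,0,0,-0.05,0,0,0],[10,0,0,-0.04,0,0,0],[10,0,0,0,0,0,0],[10,0,0,0,0,0,0],[10,0,0,0,0,0,0]]'
```

```text
time_s: 16.88
tcp_pos: [0.4375, -0.2791, 0.107]
eef_rot: [180.0, -0.1, 175.3]
contact_force: [-0.1, 0.2, -2.8]
gripper_width: 0.0295
gripper_force: 35.0
```

```bash
python3 -m creep '[[32,0,0,0,0,0,0],[35,0,0,0,0,0,0],[40,0,0,0,0,0,0],[50,0,0,0,0,0,0],[70,0,0,0,0,0,0],[87,0,0,0,0,0,0],[87,0,0,0,0,0,0],[87,0,0,0,0,0,0]]'; python3 -m creep '[[87,0,0,0,0,0,0],[87,0,0,0.3,0,0,0],[87,0,0,0.8,0,0,0],[87,0,0,1,0,0,0],[87,0,0,1,0,0,0],[87,0,0,1,0,0,0],[87,0,0,1,0,0,0],[87,0,0,0,0,0,0]]'
python3 - <<'E'
from h import *
from plant import r,capture
ims=[]
for n in("side","wrist"):
    p=capture(n);f=p["frame"][:,:,::-1].copy()
    f=f[120:225,320:460] if n=="side" else f[60:360,80:480]
    ims.append(cv2.resize(f,(400,300),interpolation=cv2.INTER_CUBIC))
cv2.imwrite("pics/end.png",np.hstack(ims))
E
```

```text
time_s: 17.55
tcp_pos: [0.4375, -0.2791, 0.107]
eef_rot: [180.0, -0.1, 175.3]
contact_force: [0.3, -0.1, 0.0]
gripper_width: 0.0677
gripper_force: 0.0
time_s: 18.22
tcp_pos: [0.4397, -0.2802, 0.2404]
eef_rot: [-179.9, 0.4, 175.4]
contact_force: [1.3, -0.7, 0.9]
gripper_width: 0.0872
gripper_force: 0.0
```

View pics/end.png

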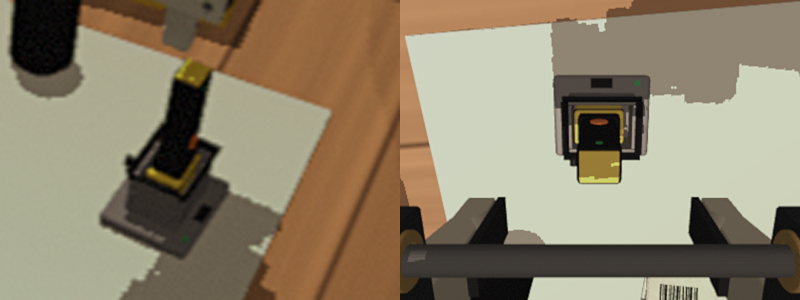

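The scanner stands upright and centred in the cup (side crop, about (175,180); wrist crop, about (600,140)), and the gripper is clear of it.

```bash
python3 -c "
from plant import close_job;print(close_job())"
```

```text
the job is handed in; nothing more can be done
None
```

I held the scanner still and square on the red card for about 2 s, with its reading spot within about 3 mm of the code centre as I measured it, then set it back upright and fully home in its cradle; I saw no contact with cards, dishes or cans, and handed the job in at about 18 s, but the hand-in call returned no verdict.

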